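Draw back a grease gun's plunger for loading

ROBOT

A 6-joint arm with a two-finger parallel gripper is mounted at the origin on the work surface. World frame = base frame: x ahead of the robot, y to its left, z up, the work surface at z = 0. Lengths are in m, angles in degrees, forces in N, time in s.
With the tool pointing down it reaches from about 0.275 to 0.725 m from the base axis. Payload 15.9 kg.
Tool frame: the origin (TCP) lies on the centre line of the jaws, within the pads' length; the fingertips stand arm.nose_length ahead of it and the grasp point (between the pads) lies 6 mm ahead of it (arm.nose_length is the distance from the TCP to the fingertips, in m); z points along the fingers, y is the line along which they close (so a half turn about z gives the same grasp; the last joint's range is limited). The gripper opens to 85 mm and grips with 20 to 120 N. Pads are 22 mm wide; open, the fingers measure 114 mm over their backs; the gripper's body (76 mm by 85 mm) begins 54 mm behind the grasp point. The pads swing forward as they close: fully open they stand 13 mm farther back than shut.
Start: joints at [68.182, 12.198, -1.971, 75.831, 0, 90], TCP at [0.186, 0.464, 0.256] pointing down, gripper open.
Joint ranges: [-170.91, 170.91], [-42.67, 98.43], [-65.05, 77.54], [-120.47, 116.71], [-90, 82.35], [-180, 180]. Speed limits (degrees/s): [108.29, 108.29, 136.94, 147.25, 180, 180].

INTERFACE

Orientations are given as [roll, pitch, yaw] about the fixed x, y, z axes, in that order (R = Rz(yaw) Ry(pitch) Rx(roll)).
In Python, from workcell import telemetry, vision, order, finder, arm gives the robot as it stands.
- The arm moves only by the tool step_arm, never from a script. Its argument "increments" is a list of rows, each an object of numbers: "tx", "ty", "tz": the shift along the tool's x, y, z in m; "spin": the turn about the tool's z in degrees; "claw": the finger opening in m, from 0 to 0.0854. A call has 1 to 12 rows; each row is the pose to reach, as a shift and turn from the pose commanded when the call began, along the tool's axes at that moment; what a row does not reach only later rows make up. A row lasts 1/8 s, in which the tool goes at most 62.5 mm and 10.7 degrees, less where a joint would pass 70% of its speed; a pose out of reach is approached as far as the arm can. A call with a gripper value outside its range is refused whole. The fingers move at their own pace and stop on an object; the grip force is fixed at half the most. Time passes only in rows, so rows that repeat a pose let the fingers close. It gives the time, the measured TCP pose, the force, the opening and the grip force at its end, in the units of the state.
- telemetry.observe(): the state, without advancing time (a new reading comes with each control period).
- vision.get_image(name): name is "side" or "top"; returns (picture, depth): 480x640x3 uint8, blue, green, red; 480x640 float32, m along the optical axis (not along the pixel's ray), 0 where there is no reading.
- vision.calibration(name): a dict with "fovy" (degrees; the focal length in pixels is half the picture's height over the tangent of half this angle, whatever the lens; pixels are square), "cx", "cy" (the principal point, pixels), "k1" (the pictures are not rectified: a ray, as slopes to the right and down, at radius r is drawn at 1 + k1 r^2 times it, then the intrinsics apply), "rvec" (rotation vector, rad) and "tvec" (3), from world to camera coordinates, as OpenCV has them. Camera axes: x right, y down, z forward; pixel columns grow to the right and rows downward; lengths in m; the calibration is good to about 2 mm. A picture is of the moment at which its call begins. calibration takes no time and is no camera call.
- order.job_done(): hands the job in; it is judged then, once.
Trained networks look in the newest picture that a camera, given by its name, has taken for a name from the list of things; names that differ only in an ending like _2 or _b are one class to them, and where a whole thing is asked for, a point or a joint stands for the part that bears it (a point fixed in the world has none). Each returns a list of dicts, best first, with "score" (0 to 1); they miss things now and then, are a little off and sometimes report something else, mostly with a low value. They report only what shows in the picture. A call takes as long as a camera call.
- finder.regions_of(camera, label): "region" (480x640 bool, what is visible of it).
- finder.tip_of(camera, label): "point" ([x, y, z] in m, in world coordinates, good to about 4 mm: a listed point, or the origin of a listed thing).
The state is a dict: "clock": time; "joints": joint angles; "qd": joint speeds; "effort": joint torques, N m; "eef_pos": TCP position; "eef_rot": TCP orientation; "ft_force": force on the tool from outside, world axes, zero at the start; "wrist_torque": the same for the moment, N m; "grip_width": finger opening in m; "gripper_force": force on a finger pad.
Only numpy, scipy, OpenCV 4.12 (cv2) and the standard library are available. Lean on these libraries where they do the work, as an engineer would, in place of code of your own. Each camera call takes 0.05 s, during which the arm holds its last target. There are 200 camera calls.

TASK

Get the grease gun ready for its new cartridge: lay the barrel down in the V-shaped loading cradle bolted to the bench (do not drop it), with its T handle out through the slotted plate, and let go of it. Then take the T handle and pull the plunger rod straight out against its spring until the black ring on the rod has just come clear of the brass bush on the end cap, and finish while still holding it there; leave the other things on the bench where they are.

Things in the scene. Friction and masses are not known exactly. Their poses are not given: they have to be found in the camera images.
- gun_mid (a point): Grease gun: grey steel barrel, 40 mm diameter, head unscrewed, lying on the bench, loose, about 0.5 kg; does not roll. Point on its axis at mid-length (near the balance), 23 mm above the bench at the start. x along the axis to the T handle, z up. Bare barrel to grip from -60 to +50 mm along x; hexagonal collar (46 across flats) from -79 to -63; open mouth at -89.
- bush_end (a point): Outer end of the gun's brass bush, where the rod comes out: on the axis, +95 mm along x from gun_mid, axes as gun_mid. The bush is 14 mm in diameter and 14 long, on the hexagonal end cap (46 across flats, from +57 to +81 mm along x from gun_mid). Then come the bright 8 mm plunger rod and its black T handle.
- handle_hub (a point): Centre of the T handle's black hub, on the axis, +120 mm from gun_mid with the rod home; axes as gun_mid. Hub 16 mm diameter, 15 mm either way along x; behind it the cross bar, level, square to the rod, 12 mm thick, 64 long, its centre +21 mm along x from here, end cap at +30. The hub can be pinched across from above, fingers between slotted plate and cross bar.
- plunger (a joint): How far the rod is drawn out of the barrel, m: 0 home (held there by its spring), 0.11 hard stop. The spring pulls back with 4 N at 0 and 80 N/m more (10 N at 0.075); let go, the rod springs home. The mark is a black ring 6 mm wide round the bright rod, hidden at home: it starts out of the brass bush at 0.069 and is just wholly out at 0.075.
- cradle_seat (a point): Loading cradle, fixed: steel base 172 x 90 x 8 mm with two 90-degree V saddles and a slotted upright plate. Point where gun_mid belongs: on the V's axis, 60 mm above the bench; x along the V to the plate, z up. Saddles 12 mm wide at +35 and -42 mm along x, about 56 mm across the mouth, tops just below the axis; between them the barrel is free to grip.
- cradle_slot (a point): Middle of the cradle's slotted plate, on the V's axis, +89.5 mm along x from cradle_seat, same axes. Plate 5 mm thick, 74 wide; slot 22 wide, open at the top, floor 16 mm below the axis, flared lips up to 27 above it. Cap goes inside, bush and rod in the slot, T handle outside. Laid so, the gun slides about 6 mm when pulled until the cap bears on the plate, which takes the pull.
- cradle: The same cradle; origin at the bench, 60 mm under cradle_seat, same axes.
- cartridge: bystander: grease cartridge, an upright cardboard tube with metal lid, 38 mm across and 131 tall; origin at the centre of its foot
- pump_head: bystander: the gun's unscrewed pump head, lying: hex ring, block, 85 mm thin steel spout along its own +x, lever beside it; about 205 x 80 x 50 mm overall; origin on the bench under the hex ring's open end
- wrench: bystander: steel spanner 190 mm long, flat on the bench; origin under its middle
- screwdriver: bystander: screwdriver 200 mm long, lying; origin under its middle
- sprocket: bystander: steel chain sprocket lying flat, 125 mm across, 9 thick; origin under its centre
- mug: bystander: white mug 80 mm across, 92 tall; origin at the centre of its foot
- tyre_pump: bystander: slim aluminium tyre pump with a wooden T handle, lying, 26 mm thick, 275 long (not the grease gun, which is thicker and shorter); origin under the middle of its tube
- carburettor: bystander: small aluminium carburettor, 55 x 50 x 94 mm; origin at the centre of its foot

How it is judged (in metres and radians):
On the way, in this order (a step that is already met when the one before it is completed fails the run):
1. the gun lies in the cradle, T handle out through the slotted plate, rod home, and has been let go (x of gun_mid in the frame of cradle_seat between -0.014 and 0.01 m and y of gun_mid in the frame of cradle_seat between -0.006 and 0.006 m and z of gun_mid in the frame of cradle_seat between -0.006 and 0.006 m and angle between the x axis of gun_mid and the x axis of cradle_seat, either way round below 0.09 rad and x of handle_hub in the frame of cradle_seat above 0.08 m and value of joint plunger below 0.012 m and contact force between each of the fingers, the arm and gun below 0.2 N), for 0.2 s.
2. the fingers hold the plunger drawn out to its mark, the gun still in the cradle (x of gun_mid in the frame of cradle_seat between -0.014 and 0.01 m and y of gun_mid in the frame of cradle_seat between -0.006 and 0.006 m and z of gun_mid in the frame of cradle_seat between -0.006 and 0.006 m and angle between the x axis of gun_mid and the x axis of cradle_seat, either way round below 0.09 rad and x of handle_hub in the frame of cradle_seat above 0.08 m and value of joint plunger between 0.072 and 0.088 m and contact force between the fingers and plunger above 2 N and contact force between plunger and cradle below 1 N), for 0.3 s.
At the end, for the whole second after the job is handed in: Gun in the cradle the right way round (within 6 mm of the V axis up and sideways, -14 to +10 mm along it, 0.09 rad), and the fingers hold the plunger still, drawn out 72 to 88 mm (black ring out, at most 13 mm past), with over 2 N of finger contact, not propped on the cradle (all of step 2 and velocity of joint plunger between -0.01 and 0.01 m/s and linear speed of gun below 0.02 m/s); the arm keeps its last pose, push and grip.
It fails at once if the gun is dropped: it moves faster than 0.5 m/s with nothing gripping it (linear speed of gun above 0.5 m/s and contact force between the fingers and gun below 0.05 N).
It fails at once if one of the other things on the bench is moved more than 30 mm (distance of any of cartridge, pump_head, wrench, screwdriver, sprocket, mug, tyre_pump, carburettor from where it was at the start of the episode above 0.03 m).
It also fails if it takes over 48 s, if anything falls off the work surface, if the arm or the gripper's body presses on something with over 40 N, if the wrist force passes 120 N, or if a joint passes its speed limit or range.

## Working session

There is one attempt and no reset: what is moved stays moved. The work goes in short steps, Python scripts to look and compute and a tool call to move; the robot and the scene stay as the last step left them, time stands still between calls to the robot, and variables do not carry over. Pictures are saved under pics/ and viewed, at most 10 in all, crops included, and the job is handed in when it is done.

Besides the shell and the picture viewer there is one more tool, called after "Call:" by a JSON object that holds its "fn" and its "kwargs", one argument or row to a line. step_arm: Moves the arm, as the interface text tells. Its arguments: {"type":"object","properties":{"increments":{"type":"array","items":{"type":"object","properties":{"tx":{"type":"number"},"ty":{"type":"number"},"tz":{"type":"number"},"spin":{"type":"number"},"claw":{"type":"number"}}}}},"required":["increments"]}

```bash
mkdir -p pics; ls
cat > h.py <<'E'
import numpy as np, cv2
from workcell import telemetry, vision, order, finder, arm
def cam(n):
    c=vision.calibration(n); R=cv2.Rodrigues(np.array(c["rvec"],float))[0]; t=np.array(c["tvec"],float).ravel()
    return c,R,t,240/np.tan(np.radians(c["fovy"])/2)
def cloud(n,depth,mask=None):
    "world xyz of pixels (v,u) with depth"
    c,R,t,f=cam(n); v,u=np.nonzero((depth>0)&(mask if mask is not None else True))
    K=np.array([[f,0,c["cx"]],[0,f,c["cy"]],[0,0,1]]); 
    d=np.stack([(u-c["cx"])/f,(v-c["cy"])/f],1); s=d.copy()
    for _ in range(10): s=d/(1+c["k1"]*(s**2).sum(1,keepdims=True))
    z=depth[v,u]; P=np.c_[s*z[:,None],z]
    return (P-t)@R, v,u
def proj(n,P):
    c,R,t,f=cam(n); Q=np.atleast_2d(P)@R.T+t; s=Q[:,:2]/Q[:,2:]
    s=s*(1+c["k1"]*(s**2).sum(1,keepdims=True)); return s*f+[c["cx"],c["cy"]]
E
python3 - <<'E'
from h import *
s=telemetry.observe(); print(s, arm.nose_length)
for n in("top","side"):
    im,d=vision.get_image(n); cv2.imwrite(f"pics/{n}0.png",im); np.savez(f"{n}0.npz",im=im,d=d)
    c,R,t,f=cam(n); print(n,-R.T@t,R[2])
    for l in["gun_mid","bush_end","handle_hub","cradle_seat","cradle_slot","cradle"]:
        print(l,[(np.round(r["point"],4).tolist(),round(r["score"],2)) for r in finder.tip_of(n,l)[:2]])
E
```

```text
pics
{'clock': 0.0, 'joints': array([ 6.81824426e+01,  1.22234789e+01, -2.00739037e+00,  7.58312375e+01,
       -1.01785677e-03,  8.99993479e+01]), 'qd': array([ 0.02915264, -0.04927553, -0.06500769,  0.02895132, -0.00571539,
        0.05949293]), 'effort': array([-2.84460992e-03, -6.86173224e+01,  4.87114227e+01,  1.77434133e-02,
       -2.84482094e-04,  1.08802985e-05]), 'eef_pos': array([0.18571764, 0.46390099, 0.25583358]), 'eef_rot': array([-1.79937893e+02,  1.01714927e-03,  1.58183096e+02]), 'ft_force': array([-0.15240981, -1.04928892, -0.45167416]), 'wrist_torque': array([ 0.03762614, -0.07759522,  0.02116692]), 'gripper_force': 0.0, 'grip_width': 0.08549137637828354} 0.025
top [0.37269882 0.02370937 1.06896871] [ 0.19468252 -0.03020562 -0.98040111]
gun_mid [([0.504, -0.1729, 0.0227], 0.95)]
bush_end []
handle_hub [([0.5172, -0.2931, 0.0233], 0.68)]
cradle_seat [([0.5843, 0.1343, 0.0587], 0.81)]
cradle_slot [([0.5944, 0.0523, 0.0619], 0.97), ([0.5288, 0.3854, -0.0023], 0.71)]
cradle [([0.5848, 0.1382, -0.0024], 0.92)]
side [0.36131934 0.65063527 0.76070946] [ 0.21042802 -0.66107587 -0.72020743]
gun_mid [([0.5051, -0.1746, 0.026], 0.76)]
bush_end [([0.5155, -0.2707, 0.0237], 0.77)]
handle_hub [([0.5168, -0.2898, 0.0215], 0.76), ([0.6893, -0.215, -0.0008], 0.33)]
cradle_seat [([0.7803, -0.1944, 0.0012], 0.72), ([0.5857, 0.1383, 0.0603], 0.61)]
cradle_slot [([0.5953, 0.0506, 0.0579], 0.79)]
cradle [([0.5854, 0.131, 0.0039], 0.61), ([0.785, 0.0552, 0.0027], 0.6)]
```

View pics/top0.png

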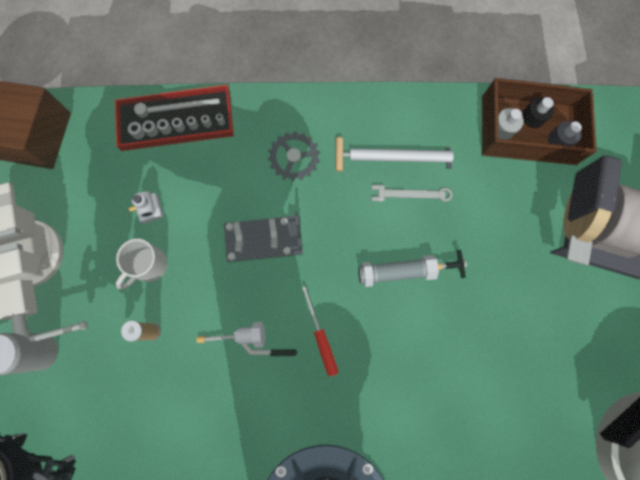

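View pics/side0.png

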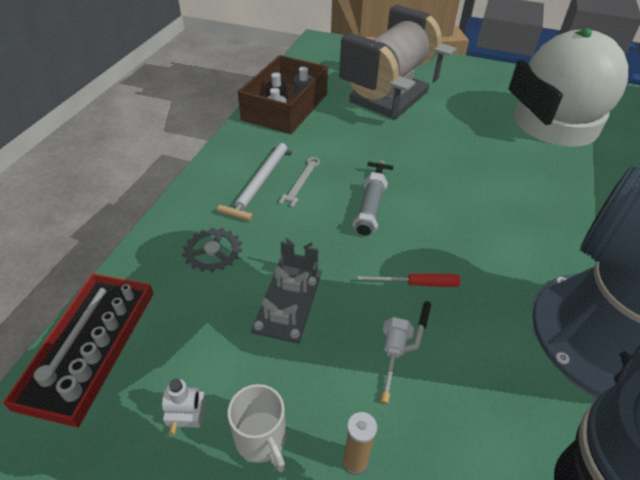

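The top view shows the gun at about (410,268) with its handle to the right (-y). The cradle is at (263,240), with its plate at the right end (300,235). Next I refine the axes using depth.

Run:
```python
from h import *
for n in("top","side"):
    z=np.load(n+"0.npz"); P,v,u=cloud(n,z["d"])
    tab=P[(abs(P[:,0]-.45)<.03)&(abs(P[:,1]-.05)<.03)]; print(n,"bench z",np.median(tab[:,2]),tab[:,2].std())
    g=P[(abs(P[:,0]-.51)<.05)&(P[:,1]<-.09)&(P[:,1]>-.33)&(P[:,2]>.012)&(P[:,2]<.07)]
    print("gun",len(g),g.min(0),g.max(0))
    b=g[(g[:,1]>-.225)&(g[:,1]<-.12)]
    # fit cylinder r=.02 axis horizontal at z0
    from scipy.optimize import least_squares
    f=lambda p:np.hypot((b[:,0]-p[0]-p[1]*(b[:,1]+.17))/np.sqrt(1+p[1]**2),b[:,2]-p[2])-.02
    r=least_squares(f,[.505,-.1,.023],loss="soft_l1",f_scale=.002); print("x at y=-.17, dx/dy, z",r.x,np.sqrt(np.mean(r.fun**2)))
    ax=r.x
    for y in np.arange(-.32,-.06,.01):
        q=g[abs(g[:,1]-y)<.005]
        if len(q): print(f"{y:.2f} top {np.percentile(q[:,2],97):.3f} x {q[:,0].min():.3f} {q[:,0].max():.3f}",end=' | ')
    print()
    c=P[(abs(P[:,0]-.59)<.08)&(abs(P[:,1]-.13)<.11)&(P[:,2]>.004)&(P[:,2]<.1)]
    base=c[c[:,2]<.015]; print("base",cv2.minAreaRect(base[:,:2].astype(np.float32)*1000),np.median(base[:,2]))
    for lo,hi in((.03,.068),(.075,.095)):
        h=c[(c[:,2]>lo)&(c[:,2]<hi)]; print(lo,len(h))
        if lo==.03:
            for y in np.arange(.03,.23,.008):
                q=h[abs(h[:,1]-y)<.004]
                if len(q): print(f"  {y:.3f} n{len(q)} x {q[:,0].min():.3f} {q[:,0].max():.3f} z {q[:,2].max():.3f}")
        else: print(h.min(0),h.max(0),h.mean(0))
    mk=None
```

```text
top bench z 8.744642262001388e-05 0.0049559334826906
gun 1789 [ 0.47541846 -0.32481972  0.01648267] [ 0.55169885 -0.09004916  0.05188315]
x at y=-.17, dx/dy, z [ 0.50733135 -0.08754823  0.02306421] 0.0014734645596426394
-0.32 top 0.033 x 0.488 0.549 | -0.31 top 0.032 x 0.488 0.552 | -0.30 top 0.034 x 0.511 0.525 | -0.29 top 0.034 x 0.510 0.526 | -0.28 top 0.034 x 0.510 0.523 | -0.27 top 0.031 x 0.510 0.521 | -0.26 top 0.033 x 0.488 0.521 | -0.25 top 0.048 x 0.488 0.540 | -0.24 top 0.050 x 0.487 0.540 | -0.23 top 0.048 x 0.487 0.538 | -0.22 top 0.044 x 0.491 0.531 | -0.21 top 0.045 x 0.491 0.528 | -0.20 top 0.046 x 0.491 0.529 | -0.19 top 0.045 x 0.489 0.529 | -0.18 top 0.045 x 0.488 0.527 | -0.17 top 0.044 x 0.487 0.527 | -0.16 top 0.045 x 0.487 0.525 | -0.15 top 0.045 x 0.486 0.525 | -0.14 top 0.046 x 0.485 0.523 | -0.13 top 0.044 x 0.484 0.523 | -0.12 top 0.046 x 0.483 0.521 | -0.11 top 0.049 x 0.476 0.526 | -0.10 top 0.049 x 0.475 0.527 | -0.09 top 0.046 x 0.480 0.526 | 
base ((590.5798950195312, 130.655517578125), (157.0355682373047, 218.78204345703125), 0.23411904275417328) 0.00
[... 1403 characters left out ...]
24 | -0.09 top 0.047 x 0.475 0.523 | 
base ((592.6378784179688, 129.58851623535156), (158.73658752441406, 172.92527770996094), 6.102829933166504) 0.008161139384017227
0.03 1094
  0.038 n4 x 0.556 0.557 z 0.060
  0.046 n246 x 0.555 0.629 z 0.068
  0.054 n181 x 0.555 0.630 z 0.068
  0.062 n23 x 0.555 0.629 z 0.040
  0.070 n18 x 0.555 0.628 z 0.040
  0.094 n33 x 0.557 0.619 z 0.060
  0.102 n165 x 0.557 0.620 z 0.060
  0.110 n94 x 0.561 0.618 z 0.060
  0.166 n3 x 0.554 0.561 z 0.057
  0.174 n98 x 0.550 0.613 z 0.061
  0.182 n210 x 0.550 0.613 z 0.061
  0.190 n19 x 0.582 0.611 z 0.058
0.075 49
[0.5668626  0.04063282 0.07511588] [0.61909136 0.052453   0.08737091] [0.59375304 0.04792833 0.08094711]
```

Run:
```python
import cv2,numpy as np
a=np.load("top0.npz")["im"];b=np.load("side0.npz")["im"]
r=lambda im,x,y,w,h:cv2.resize(im[y:y+h,x:x+w],(400,300),interpolation=cv2.INTER_CUBIC)
cv2.imwrite("pics/crop1.png",np.vstack([np.hstack([r(a,213,200,100,75),r(a,355,230,120,90)]),np.hstack([r(b,240,225,100,125)[:300],r(b,330,150,100,100)])]))
```

```text
(no output)
```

View pics/crop1.png

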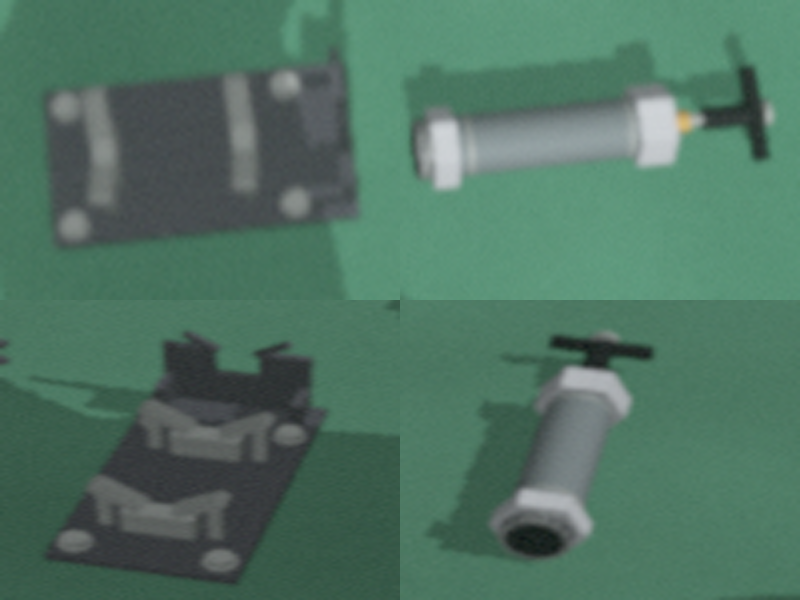

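Call:
{"fn": "step_arm", "kwargs": {
  "increments": [
    {"tx": -0.534, "ty": -0.472, "tz": 0.08, "spin": 63.1, "claw": 0.0854},
    {"tx": -0.534, "ty": -0.472, "tz": 0.08, "spin": 63.1, "claw": 0.0854},
    {"tx": -0.534, "ty": -0.472, "tz": 0.08, "spin": 63.1, "claw": 0.0854},
    {"tx": -0.534, "ty": -0.472, "tz": 0.08, "spin": 63.1, "claw": 0.0854},
    {"tx": -0.534, "ty": -0.472, "tz": 0.08, "spin": 63.1, "claw": 0.0854},
    {"tx": -0.534, "ty": -0.472, "tz": 0.08, "spin": 63.1, "claw": 0.0854},
    {"tx": -0.534, "ty": -0.472, "tz": 0.08, "spin": 63.1, "claw": 0.0854},
    {"tx": -0.534, "ty": -0.472, "tz": 0.08, "spin": 63.1, "claw": 0.0854},
    {"tx": -0.534, "ty": -0.472, "tz": 0.08, "spin": 63.1, "claw": 0.0854},
    {"tx": -0.534, "ty": -0.472, "tz": 0.08, "spin": 63.1, "claw": 0.0854},
    {"tx": -0.534, "ty": -0.472, "tz": 0.08, "spin": 63.1, "claw": 0.0854},
    {"tx": -0.534, "ty": -0.472, "tz": 0.08, "spin": 63.1, "claw": 0.0854}
  ]
}}

```text
clock: 2.2
eef_pos: [0.5068, -0.1753, 0.1756]
eef_rot: [-180.0, 0.0, 95.0]
ft_force: [0.4, 0.1, 0.3]
grip_width: 0.0855
gripper_force: 0.0
```

Call:
{"fn": "step_arm", "kwargs": {
  "increments": [
    {"tz": 0.05, "claw": 0.0854},
    {"tz": 0.1, "claw": 0.0854},
    {"tz": 0.13, "claw": 0.0854},
    {"tz": 0.1435, "claw": 0.0854},
    {"tz": 0.1435, "claw": 0.0854},
    {"tz": 0.1435, "claw": 0.03},
    {"tz": 0.1435, "claw": 0.03},
    {"tz": 0.1435, "claw": 0.03},
    {"tz": 0.1435, "claw": 0.03},
    {"tz": 0.1435, "claw": 0.03}
  ]
}}

```text
schema error: expected keys tx, ty, tz, spin, claw
```

Call:
{"fn": "step_arm", "kwargs": {
  "increments": [
    {"tx": 0, "ty": 0, "spin": 0, "tz": 0.05, "claw": 0.0854},
    {"tx": 0, "ty": 0, "spin": 0, "tz": 0.1, "claw": 0.0854},
    {"tx": 0, "ty": 0, "spin": 0, "tz": 0.13, "claw": 0.0854},
    {"tx": 0, "ty": 0, "spin": 0, "tz": 0.1435, "claw": 0.0854},
    {"tx": 0, "ty": 0, "spin": 0, "tz": 0.1435, "claw": 0.0854},
    {"tx": 0, "ty": 0, "spin": 0, "tz": 0.1435, "claw": 0.03},
    {"tx": 0, "ty": 0, "spin": 0, "tz": 0.1435, "claw": 0.03},
    {"tx": 0, "ty": 0, "spin": 0, "tz": 0.1435, "claw": 0.03},
    {"tx": 0, "ty": 0, "spin": 0, "tz": 0.1435, "claw": 0.03},
    {"tx": 0, "ty": 0, "spin": 0, "tz": 0.1435, "claw": 0.03}
  ]
}}

```text
clock: 3.45
eef_pos: [0.5066, -0.1727, 0.0338]
eef_rot: [179.9, 0.0, 95.1]
ft_force: [-3.0, 1.2, 10.4]
grip_width: 0.0382
gripper_force: 59.1
```

Call:
{"fn": "step_arm", "kwargs": {
  "increments": [
    {"tx": 0, "ty": 0, "spin": 0, "tz": -0.01, "claw": 0.03},
    {"tx": 0, "ty": 0, "spin": 0, "tz": -0.04, "claw": 0.03},
    {"tx": 0, "ty": 0, "spin": 0, "tz": -0.08, "claw": 0.03},
    {"tx": 0, "ty": 0, "spin": 0, "tz": -0.12, "claw": 0.03},
    {"tx": 0, "ty": 0, "spin": 0, "tz": -0.14, "claw": 0.03},
    {"tx": 0, "ty": 0, "spin": 0, "tz": -0.14, "claw": 0.03},
    {"tx": 0, "ty": 0, "spin": 0, "tz": -0.14, "claw": 0.03}
  ]
}}

```text
clock: 4.32
eef_pos: [0.5056, -0.1723, 0.1718]
eef_rot: [-179.9, -0.0, 95.1]
ft_force: [-0.6, -0.9, -5.6]
grip_width: 0.0382
gripper_force: 62.0
```

```bash
cat >> h.py <<'E'
from scipy.optimize import least_squares
def gun(n, y0, lo, hi, x0, z0, ylo, yhi, save=None):
    "fit bare barrel: line x=a+b(y-y0), z=c+d(y-y0)"
    im,d=vision.get_image(n); P,_,_=cloud(n,d)
    if save: cv2.imwrite(save,im); 
    b=P[(abs(P[:,0]-x0)<.024)&(P[:,1]>ylo)&(P[:,1]<yhi)&(P[:,2]>lo)&(P[:,2]<hi)]
    def f(p):
        q=b-[p[0],y0,p[2]]; a=np.array([p[1],1,p[3]]); a/=np.linalg.norm(a)
        return np.linalg.norm(np.cross(q,a),axis=1)-.02
    r=least_squares(f,[x0,-.09,z0,0],loss="soft_l1",f_scale=.001)
    return len(b),np.round(r.x,4),round(float(np.median(abs(r.fun))),5),P
E
python3 - <<'E'
from h import *
s=telemetry.observe(); T=s["eef_pos"]; print(T,s["eef_rot"])
for n in("top","side"):
    N,x,e,P=gun(n,T[1],.13,.19,T[0],T[2]-.008,-.24,-.11,f"pics/{n}1.png"); print(n,N,x,e)
    g=P[(abs(P[:,0]-.51)<.06)&(P[:,1]<-.05)&(P[:,1]>-.36)&(P[:,2]>.12)&(P[:,2]<.188)]
    for y in np.r_[np.arange(-.33,-.21,.006),np.arange(-.12,-.07,.006)]:
        q=g[abs(g[:,1]-y)<.003]
        if len(q): print(f"{y:.3f} n{len(q)} z {q[:,2].max():.3f} x {q[:,0].min():.3f} {q[:,0].max():.3f}")
    for l in["gun_mid","handle_hub","bush_end","cradle_slot","cradle_seat"]:
        print(l,[(np.round(r["point"],4).tolist(),round(r["score"],2)) for r in finder.tip_of(n,l)[:1]])
E
```

```text
[ 0.5055929  -0.17227962  0.17182133] [-1.79922777e+02 -3.37340455e-02  9.50846308e+01]
top 556 [ 0.5066 -0.0762  0.1606  0.0095] 0.00077
-0.120 n66 z 0.183 x 0.482 0.520
-0.114 n68 z 0.185 x 0.475 0.520
-0.108 n79 z 0.187 x 0.475 0.528
-0.102 n89 z 0.187 x 0.475 0.527
-0.096 n91 z 0.186 x 0.475 0.525
-0.090 n64 z 0.183 x 0.480 0.523
-0.084 n68 z 0.184 x 0.482 0.519
gun_mid [([0.503, -0.169, 0.1625], 0.77)]
handle_hub []
bush_end []
cradle_slot [([0.5953, 0.0499, 0.0606], 0.55)]
cradle_seat [([0.5867, 0.1372, 0.0569], 0.66)]
side 640 [ 0.5052 -0.0869  0.161   0.0233] 0.00077
-0.234 n2 z 0.168 x 0.532 0.532
-0.228 n16 z 0.176 x 0.518 0.534
-0.222 n15 z 0.180 x 0.502 0.531
-0.216 n28 z 0.181 x 0.498 0.527
-0.210 n21 z 0.181 x 0.494 0.524
-0.120 n28 z 0.183 x 0.482 0.517
-0.114 n10 z 0.183 x 0.474 0.498
-0.108 n42 z 0.187 x 0.475 0.525
-0.102 n55 z 0.186 x 0.472 0.526
-0.096 n110 z 0.186 x 0.474 0.524
-0.090 n76 z 0.185 x 0.478 0.523
-0.084 n246 z 0.183 x 0.479 0.517
-0.078 n1 z 0.165 x 0.510 0.510
gun_mid [([0.5081, -0.1698, 0.1626], 0.72)]
handle_hub []
bush_end [([0.5131, -0.2669, 0.1619], 0.8)]
cradle_slot [([0.5944, 0.0457, 0.0595], 0.92)]
cradle_seat [([0.5885, 0.1396, 0.0636], 0.57)]
```

View pics/side1.png

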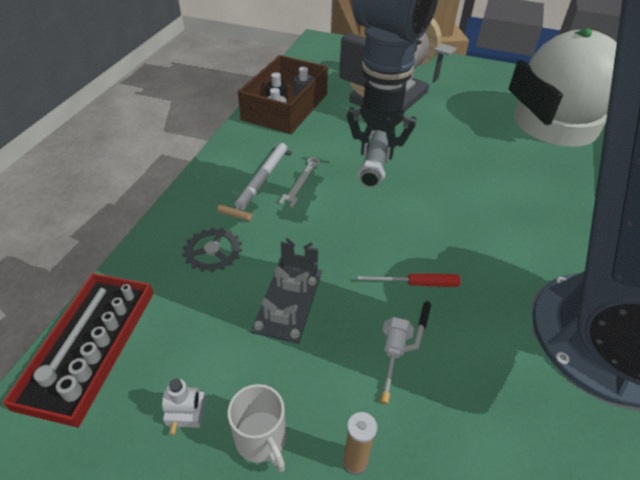

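Call:
{"fn": "step_arm", "kwargs": {
  "increments": [
    {"tx": 0.02, "ty": 0.007, "tz": 0, "spin": 0, "claw": 0.03},
    {"tx": 0.06, "ty": 0.021, "tz": 0, "spin": 0, "claw": 0.03},
    {"tx": 0.11, "ty": 0.039, "tz": 0, "spin": -0.2, "claw": 0.03},
    {"tx": 0.16, "ty": 0.057, "tz": 0, "spin": -0.2, "claw": 0.03},
    {"tx": 0.21, "ty": 0.075, "tz": 0, "spin": -0.4, "claw": 0.03},
    {"tx": 0.26, "ty": 0.092, "tz": 0, "spin": -0.4, "claw": 0.03},
    {"tx": 0.29, "ty": 0.103, "tz": 0, "spin": -0.4, "claw": 0.03},
    {"tx": 0.304, "ty": 0.1075, "tz": 0, "spin": -0.4, "claw": 0.03},
    {"tx": 0.304, "ty": 0.1075, "tz": 0.03, "spin": -0.4, "claw": 0.03},
    {"tx": 0.304, "ty": 0.1075, "tz": 0.03, "spin": -0.4, "claw": 0.03},
    {"tx": 0.304, "ty": 0.1075, "tz": 0.03, "spin": -0.4, "claw": 0.03}
  ]
}}

```text
clock: 6.3
eef_pos: [0.5865, 0.1393, 0.1437]
eef_rot: [180.0, 0.0, 95.4]
ft_force: [0.9, -0.3, -4.7]
grip_width: 0.0383
gripper_force: 61.9
```

Run:
```python
from h import *
s=telemetry.observe(); T=s["eef_pos"]; print(T,s["eef_rot"],s["ft_force"])
for n in("top","side"):
    N,x,e,P=gun(n,T[1],.10,.165,T[0],T[2]-.0108,.08,.20,f"pics/{n}2.png"); print(n,N,x,e)
    g=P[(abs(P[:,0]-.59)<.06)&(P[:,1]<.26)&(P[:,1]>-.05)&(P[:,2]>.1)&(P[:,2]<.16)]
    for y in np.r_[np.arange(-.03,.09,.006),np.arange(.19,.25,.004)]:
        q=g[abs(g[:,1]-y)<.003]
        if len(q): print(f"{y:.3f} n{len(q)} z {q[:,2].max():.3f} x {q[:,0].min():.3f} {q[:,0].max():.3f}")
    for l in["gun_mid","handle_hub","bush_end","cradle_slot"]:
        print(l,[(np.round(r["point"],4).tolist(),round(r["score"],2)) for r in finder.tip_of(n,l)[:1]])
a=cv2.imread("pics/top2.png");b=cv2.imread("pics/side2.png")
r=lambda im,x,y,w,h:cv2.resize(im[y:y+h,x:x+w],(400,450),interpolation=cv2.INTER_CUBIC)
cv2.imwrite("pics/crop2.png",np.hstack([r(a,200,160,160,180),r(b,220,160,160,180)]))
```

```text
[0.58646068 0.13930786 0.14370848] [1.79977706e+02 2.62442243e-03 9.54407920e+01] [ 0.94229552 -0.34468574 -4.65224488]
top 0 [ 0.5865 -0.09    0.1329  0.    ] nan
-0.012 n13 z 0.142 x 0.572 0.610
-0.006 n79 z 0.144 x 0.570 0.632
-0.000 n93 z 0.142 x 0.570 0.633
0.006 n38 z 0.143 x 0.593 0.632
0.012 n24 z 0.143 x 0.593 0.607
0.018 n24 z 0.142 x 0.593 0.607
0.024 n24 z 0.143 x 0.591 0.604
0.030 n25 z 0.144 x 0.591 0.605
0.036 n13 z 0.140 x 0.591 0.601
0.042 n15 z 0.139 x 0.591 0.603
0.048 n20 z 0.143 x 0.590 0.603
0.054 n29 z 0.153 x 0.574 0.601
0.060 n66 z 0.159 x 0.570 0.620
0.066 n52 z 0.160 x 0.578 0.620
0.072 n32 z 0.159 x 0.591 0.621
0.078 n12 z 0.157 x 0.603 0.618
gun_mid []
handle_hub [([0.5948, 0.0196, 0.1342], 0.75)]
bush_end [([0.5945, 0.0462, 0.1342], 0.76)]
cradle_slot [([0.5941, 0.0481, 0.0601], 0.53)]
side 951 [ 5.863e-01 -9.530e-02  1.328e-01  3.000e-04] 0.00072
-0.012 n8 z 0.141 x 0.592 0.601
-0.006 n30 z 0.142 x 0.568 0.599
-0.000 n65 z 0.140 x 0.568 0.597
0.006 n10 z 0.139 x 0.579 0.595
0.012 n6 z 0.139 x 0.590 0.593
0.018 n4 z 0.136 x 0.590 0.591
0.066 n4 z 0.140 x 0.569 0.570
0.072 n10 z 0.144 x 0.567 0.571
0.078 n36 z 0.145 x 0.565 0.575
0.084 n8 z 0.142 x 0.570 0.573
0.190 n72 z 0.155 x 0.561 0.600
0.194 n67 z 0.155 x 0.561 0.600
0.198 n41 z 0.156 x 0.554 0.595
0.202 n69 z 0.157 x 0.554 0.605
0.206 n97 z 0.158 x 0.553 0.605
0.210 n100 z 0.158 x 0.553 0.605
0.214 n145 z 0.157 x 0.553 0.605
0.218 n152 z 0.158 x 0.554 0.605
0.222 n102 z 0.153 x 0.558 0.604
0.226 n304 z 0.154 x 0.558 0.596
0.230 n159 z 0.152 x 0.563 0.596
gun_mid [([0.5921, 0.1399, 0.1348], 0.65)]
handle_hub [([0.5988, 0.0222, 0.1323], 0.58)]
bush_end [([0.5918, 0.0396, 0.1352], 0.78)]
cradle_slot [([0.5975, 0.0483, 0.0527], 0.72)]
  return _methods._mean(a, axis=axis, dtype=dtype,
  ret = ret.dtype.type(ret / rcount)
```

View pics/crop2.png

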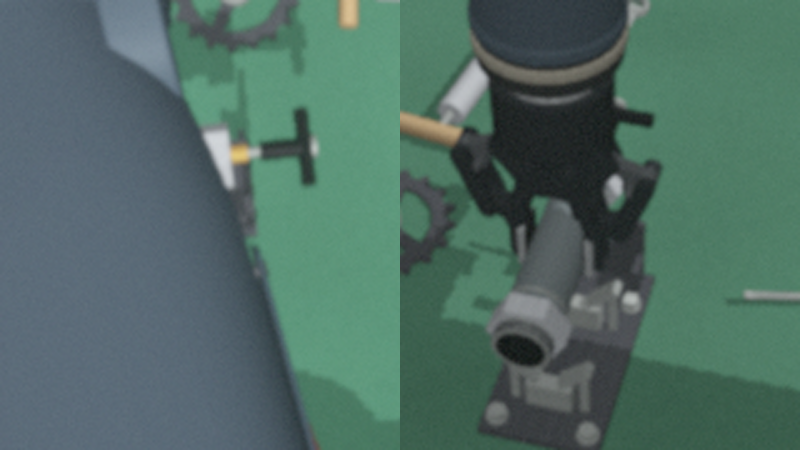

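Call:
{"fn": "step_arm", "kwargs": {
  "increments": [
    {"tx": 0.002, "ty": 0, "tz": 0.015, "spin": 0, "claw": 0.03},
    {"tx": 0.002, "ty": 0, "tz": 0.035, "spin": 0, "claw": 0.03},
    {"tx": 0.002, "ty": 0, "tz": 0.05, "spin": 0, "claw": 0.03},
    {"tx": 0.002, "ty": 0, "tz": 0.06, "spin": 0, "claw": 0.03},
    {"tx": 0.002, "ty": 0, "tz": 0.066, "spin": 0, "claw": 0.03},
    {"tx": 0.002, "ty": 0, "tz": 0.068, "spin": 0, "claw": 0.03},
    {"tx": 0.002, "ty": 0, "tz": 0.068, "spin": 0, "claw": 0.03}
  ]
}}

```text
clock: 7.68
eef_pos: [0.5863, 0.1419, 0.0751]
eef_rot: [180.0, -0.0, 95.5]
ft_force: [0.6, -0.1, -5.4]
grip_width: 0.0382
gripper_force: 62.3
```

Call:
{"fn": "step_arm", "kwargs": {
  "increments": [
    {"tx": 0, "ty": 0, "tz": 0.002, "spin": 0, "claw": 0.03},
    {"tx": 0, "ty": 0, "tz": 0.0035, "spin": 0, "claw": 0.03},
    {"tx": 0, "ty": 0, "tz": 0.0045, "spin": 0, "claw": 0.03},
    {"tx": 0, "ty": 0, "tz": 0.0045, "spin": 0, "claw": 0.03}
  ]
}}

```text
clock: 8.18
eef_pos: [0.5863, 0.1419, 0.0715]
eef_rot: [179.9, -0.0, 95.5]
ft_force: [-6.9, -2.2, 11.8]
grip_width: 0.0382
gripper_force: 64.1
```

Call:
{"fn": "step_arm", "kwargs": {
  "increments": [
    {"tx": 0, "ty": -0.0005, "tz": 0.0045, "spin": 0, "claw": 0.042},
    {"tx": 0, "ty": -0.0005, "tz": 0.0045, "spin": 0, "claw": 0.05},
    {"tx": 0, "ty": -0.0005, "tz": 0.0045, "spin": 0, "claw": 0.075},
    {"tx": 0, "ty": -0.0005, "tz": 0.0045, "spin": 0, "claw": 0.075},
    {"tx": 0, "ty": -0.0005, "tz": 0.0045, "spin": 0, "claw": 0.075},
    {"tx": 0, "ty": -0.0005, "tz": -0.03, "spin": 0, "claw": 0.075},
    {"tx": 0, "ty": -0.0005, "tz": -0.09, "spin": 0, "claw": 0.075},
    {"tx": 0, "ty": -0.0005, "tz": -0.12, "spin": 0, "claw": 0.075},
    {"tx": 0.06, "ty": -0.0005, "tz": -0.12, "spin": 0, "claw": 0.075},
    {"tx": 0.12, "ty": -0.0005, "tz": -0.12, "spin": 0, "claw": 0.075},
    {"tx": 0.14, "ty": -0.0005, "tz": -0.12, "spin": 0, "claw": 0.075}
  ]
}}

```text
clock: 9.55
eef_pos: [0.5715, 0.2841, 0.1902]
eef_rot: [-180.0, -0.0, 95.6]
ft_force: [0.7, -0.1, 0.7]
grip_width: 0.075
gripper_force: 0.0
```

Run:
```python
from h import *
s=telemetry.observe(); T=s["eef_pos"]; print(T,s["eef_rot"],s["ft_force"])
for n in("top","side"):
    N,x,e,P=gun(n,.139,.03,.09,.586,.06,.085,.19,f"pics/{n}3.png"); print(n,N,x,e)
    g=P[(abs(P[:,0]-.595)<.045)&(P[:,1]<.06)&(P[:,1]>-.05)&(P[:,2]>.045)&(P[:,2]<.095)]
    for y in np.arange(-.03,.06,.004):
        q=g[abs(g[:,1]-y)<.002]
        if len(q): print(f"{y:.3f} n{len(q)} z {q[:,2].max():.3f} x {q[:,0].min():.3f} {q[:,0].max():.3f}")
    for l in["gun_mid","handle_hub","bush_end","cradle_slot"]:
        print(l,[(np.round(r["point"],4).tolist(),round(r["score"],2)) for r in finder.tip_of(n,l)[:1]])
a=cv2.imread("pics/top3.png");b=cv2.imread("pics/side3.png")
r=lambda im,x,y,w,h:cv2.resize(im[y:y+h,x:x+w],(400,450),interpolation=cv2.INTER_CUBIC)
cv2.imwrite("pics/crop3.png",np.hstack([r(a,200,160,160,180),r(b,220,190,160,180)]))
```

```text
[0.5715171  0.28411755 0.19017815] [-1.79999421e+02 -2.40698652e-02  9.56326287e+01] [ 0.67090361 -0.11445147  0.67385714]
top 971 [ 0.5875 -0.0778  0.0597 -0.0013] 0.00105
-0.010 n6 z 0.068 x 0.592 0.602
-0.006 n35 z 0.069 x 0.568 0.607
-0.002 n53 z 0.070 x 0.568 0.631
0.002 n54 z 0.071 x 0.569 0.631
0.006 n32 z 0.069 x 0.576 0.630
0.010 n13 z 0.070 x 0.591 0.605
0.014 n16 z 0.068 x 0.590 0.605
0.018 n16 z 0.071 x 0.590 0.606
0.022 n14 z 0.067 x 0.590 0.603
0.026 n14 z 0.071 x 0.590 0.603
0.030 n14 z 0.070 x 0.590 0.603
0.034 n12 z 0.071 x 0.589 0.604
0.038 n6 z 0.066 x 0.593 0.599
0.042 n15 z 0.073 x 0.559 0.599
0.046 n43 z 0.087 x 0.558 0.609
0.050 n44 z 0.089 x 0.581 0.632
0.054 n17 z 0.086 x 0.588 0.631
0.058 n21 z 0.082 x 0.569 0.599
gun_mid [([0.5855, 0.1429, 0.0601], 0.79)]
handle_hub [([0.5961, 0.0234, 0.0583], 0.63)]
bush_end [([0.594, 0.0458, 0.0616], 0.79)]
cradle_slot [([0.5921, 0.0498, 0.0608], 0.96)]
side 272 [ 0.5875 -0.0244  0.0594 -0.0162] 0.00085
-0.010 n5 z 0.067 x 0.590 0.600
-0.006 n24 z 0.072 x 0.567 0.603
-0.002 n28 z 0.069 x 0.565 0.624
0.002 n71 z 0.069 x 0.565 0.627
0.006 n62 z 0.069 x 0.572 0.628
0.010 n18 z 0.070 x 0.588 0.627
0.014 n10 z 0.068 x 0.589 0.602
0.018 n10 z 0.070 x 0.587 0.600
0.022 n14 z 0.069 x 0.588 0.601
0.026 n11 z 0.070 x 0.587 0.602
0.030 n13 z 0.071 x 0.587 0.600
0.034 n16 z 0.070 x 0.587 0.602
0.038 n13 z 0.067 x 0.591 0.599
0.042 n21 z 0.086 x 0.556 0.596
0.046 n110 z 0.087 x 0.556 0.630
0.050 n94 z 0.085 x 0.556 0.629
0.054 n37 z 0.084 x 0.610 0.629
0.058 n13 z 0.083 x 0.567 0.591
gun_mid [([0.5876, 0.1434, 0.0575], 0.87)]
handle_hub [([0.3771, 0.0048, 0.0012], 0.35)]
bush_end [([0.5933, 0.0493, 0.0618], 0.79)]
cradle_slot [([0.5949, 0.0483, 0.0564], 0.97)]
```

View pics/crop3.png

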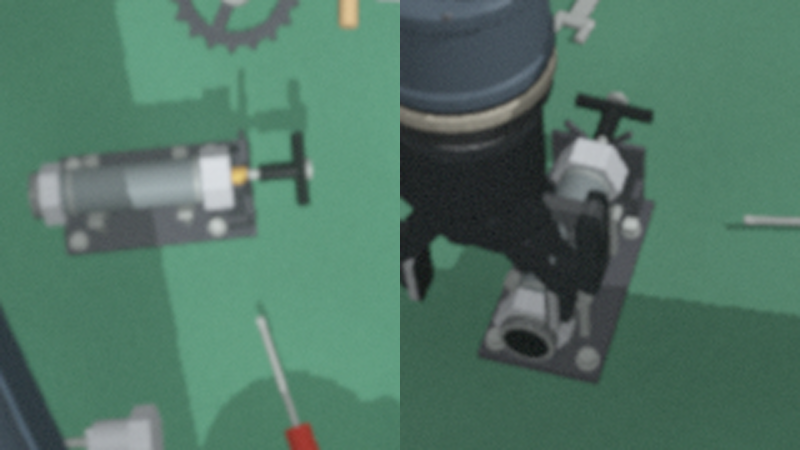

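Call:
{"fn": "step_arm", "kwargs": {
  "increments": [
    {"tx": -0.06, "ty": 0, "tz": 0, "spin": 0, "claw": 0.06},
    {"tx": -0.12, "ty": 0, "tz": 0, "spin": 0, "claw": 0.06},
    {"tx": -0.18, "ty": 0, "tz": 0.02, "spin": 0, "claw": 0.06},
    {"tx": -0.23, "ty": -0.001, "tz": 0.04, "spin": 0, "claw": 0.06},
    {"tx": -0.264, "ty": -0.0014, "tz": 0.05, "spin": 0, "claw": 0.06},
    {"tx": -0.264, "ty": -0.0014, "tz": 0.05, "spin": 0, "claw": 0.06},
    {"tx": -0.264, "ty": -0.0014, "tz": 0.05, "spin": 0, "claw": 0.06},
    {"tx": -0.264, "ty": -0.0014, "tz": 0.05, "spin": 0, "claw": 0.06}
  ]
}}

```text
clock: 11.05
eef_pos: [0.5962, 0.0191, 0.1407]
eef_rot: [180.0, -0.0, 95.5]
ft_force: [-0.1, -0.2, 0.2]
grip_width: 0.0604
gripper_force: 0.0
```

Call:
{"fn": "step_arm", "kwargs": {
  "increments": [
    {"tx": 0.002, "ty": 0, "tz": 0.02, "spin": 0, "claw": 0.06},
    {"tx": 0.002, "ty": 0, "tz": 0.045, "spin": 0, "claw": 0.06},
    {"tx": 0.002, "ty": 0, "tz": 0.065, "spin": 0, "claw": 0.06},
    {"tx": 0.002, "ty": 0, "tz": 0.0735, "spin": 0, "claw": 0.06},
    {"tx": 0.002, "ty": 0, "tz": 0.0735, "spin": 0, "claw": 0.06},
    {"tx": 0.002, "ty": 0, "tz": 0.0735, "spin": 0, "claw": 0.06}
  ]
}}

```text
clock: 11.8
eef_pos: [0.5964, 0.0204, 0.0677]
eef_rot: [179.9, 0.0, 95.5]
ft_force: [0.5, 0.5, -0.2]
grip_width: 0.0602
gripper_force: 0.0
```

No contact so far. Next I close on the hub.

Call:
{"fn": "step_arm", "kwargs": {
  "increments": [
    {"tx": 0, "ty": 0, "tz": 0, "spin": 0, "claw": 0.03},
    {"tx": 0, "ty": 0, "tz": 0, "spin": 0, "claw": 0.02},
    {"tx": 0, "ty": 0, "tz": 0, "spin": 0, "claw": 0.008},
    {"tx": 0, "ty": 0, "tz": 0, "spin": 0, "claw": 0.008},
    {"tx": 0, "ty": 0, "tz": 0, "spin": 0, "claw": 0.008},
    {"tx": 0, "ty": 0, "tz": 0, "spin": 0, "claw": 0.008}
  ]
}}

```text
clock: 12.55
eef_pos: [0.5961, 0.0201, 0.067]
eef_rot: [180.0, 0.0, 95.5]
ft_force: [2.6, -0.3, 3.9]
grip_width: 0.0138
gripper_force: 58.4
```

Call:
{"fn": "step_arm", "kwargs": {
  "increments": [
    {"tx": -0.004, "ty": 0, "tz": 0, "spin": 0, "claw": 0.008},
    {"tx": -0.01, "ty": 0, "tz": 0, "spin": 0, "claw": 0.008},
    {"tx": -0.018, "ty": 0, "tz": 0, "spin": 0, "claw": 0.008},
    {"tx": -0.028, "ty": 0, "tz": 0, "spin": 0, "claw": 0.008},
    {"tx": -0.038, "ty": 0, "tz": 0, "spin": 0, "claw": 0.008},
    {"tx": -0.048, "ty": 0, "tz": 0, "spin": 0, "claw": 0.008},
    {"tx": -0.058, "ty": 0, "tz": 0, "spin": 0, "claw": 0.008},
    {"tx": -0.066, "ty": 0, "tz": 0, "spin": 0, "claw": 0.008},
    {"tx": -0.07, "ty": 0, "tz": 0, "spin": 0, "claw": 0.008},
    {"tx": -0.07, "ty": 0, "tz": 0, "spin": 0, "claw": 0.008},
    {"tx": -0.07, "ty": 0, "tz": 0, "spin": 0, "claw": 0.008}
  ]
}}

```text
clock: 13.92
eef_pos: [0.6021, -0.0488, 0.0665]
eef_rot: [-180.0, -0.1, 95.5]
ft_force: [-0.2, 9.3, 2.1]
grip_width: 0.014
gripper_force: 58.5
```

Run:
```python
from h import *
s=telemetry.observe(); T=s["eef_pos"]; print(T,s["eef_rot"],s["ft_force"])
for n in("top","side"):
    N,x,e,P=gun(n,.139,.03,.09,.586,.06,.085,.19,f"pics/{n}4.png"); print(n,N,x,e)
    g=P[(abs(P[:,0]-.595)<.045)&(P[:,1]<.24)&(P[:,1]>-.14)&(P[:,2]>.045)&(P[:,2]<.095)]
    for y in np.r_[np.arange(-.11,-.06,.004),np.arange(.19,.24,.004)]:
        q=g[abs(g[:,1]-y)<.002]
        if len(q): print(f"{y:.3f} n{len(q)} z {q[:,2].max():.3f} x {q[:,0].min():.3f} {q[:,0].max():.3f}")
    for l in["gun_mid","handle_hub","bush_end","cradle_slot"]:
        print(l,[(np.round(r["point"],4).tolist(),round(r["score"],2)) for r in finder.tip_of(n,l)[:1]])
a=cv2.imread("pics/top4.png");b=cv2.imread("pics/side4.png")
r=lambda im,x,y,w,h:cv2.resize(im[y:y+h,x:x+w],(400,450),interpolation=cv2.INTER_CUBIC)
cv2.imwrite("pics/crop4.png",np.hstack([r(a,240,180,120,135),r(b,250,190,120,135)]))
```

```text
[ 0.6021168  -0.04877192  0.0664772 ] [-1.79956990e+02 -1.16505355e-01  9.55097862e+01] [-0.2439541   9.25184707  2.07037658]
top 970 [ 0.5875 -0.0777  0.06    0.0031] 0.00091
0.190 n40 z 0.082 x 0.560 0.604
0.194 n48 z 0.087 x 0.556 0.601
0.198 n51 z 0.087 x 0.556 0.609
0.202 n48 z 0.088 x 0.556 0.609
0.206 n48 z 0.089 x 0.556 0.605
0.210 n27 z 0.086 x 0.561 0.606
0.214 n35 z 0.084 x 0.561 0.598
0.218 n33 z 0.084 x 0.561 0.599
0.222 n1 z 0.069 x 0.599 0.599
gun_mid [([0.3703, 0.1248, 0.0038], 0.73)]
handle_hub [([0.5847, 0.131, 0.0603], 0.53)]
bush_end [([0.5971, 0.0414, 0.0587], 0.77)]
cradle_slot [([0.5967, 0.0524, 0.0635], 0.89)]
side 1081 [ 0.585  -0.0757  0.0599  0.0046] 0.00071
-0.078 n4 z 0.069 x 0.606 0.611
-0.074 n5 z 0.069 x 0.605 0.609
-0.070 n10 z 0.066 x 0.571 0.612
-0.066 n19 z 0.095 x 0.571 0.611
-0.062 n12 z 0.089 x 0.601 0.632
0.190 n18 z 0.082 x 0.554 0.590
0.194 n49 z 0.084 x 0.554 0.603
0.198 n54 z 0.086 x 0.554 0.606
0.202 n63 z 0.087 x 0.553 0.606
0.206 n80 z 0.086 x 0.553 0.605
0.210 n99 z 0.086 x 0.557 0.604
0.214 n54 z 0.081 x 0.559 0.601
0.218 n180 z 0.081 x 0.558 0.597
0.222 n57 z 0.076 x 0.571 0.598
gun_mid [([0.589, 0.1341, 0.0593], 0.91)]
handle_hub [([0.6007, -0.0462, 0.0552], 0.55)]
bush_end [([0.5938, 0.0362, 0.0609], 0.68)]
cradle_slot [([0.5974, 0.0487, 0.0566], 0.98)]
```

View pics/crop4.png

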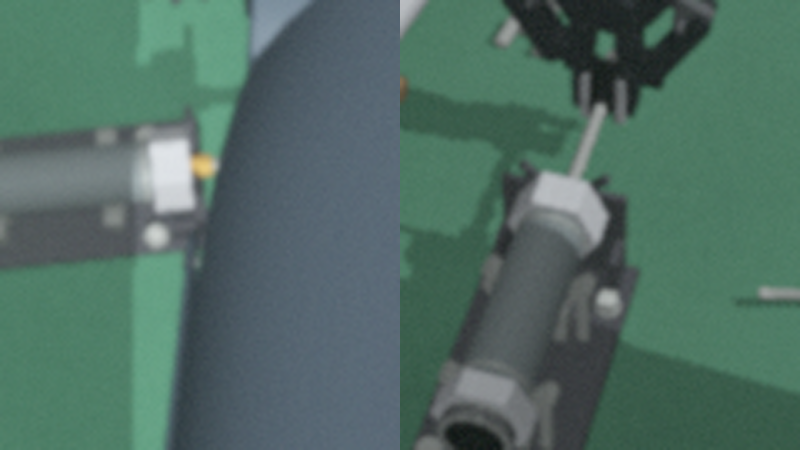

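Call:
{"fn": "step_arm", "kwargs": {
  "increments": [
    {"tx": -0.004, "ty": 0, "tz": 0, "spin": 0, "claw": 0.008},
    {"tx": -0.01, "ty": 0, "tz": 0, "spin": 0, "claw": 0.008},
    {"tx": -0.016, "ty": 0, "tz": 0, "spin": 0, "claw": 0.008},
    {"tx": -0.02, "ty": 0, "tz": 0, "spin": 0, "claw": 0.008},
    {"tx": -0.02, "ty": 0, "tz": 0, "spin": 0, "claw": 0.008},
    {"tx": -0.02, "ty": 0, "tz": 0, "spin": 0, "claw": 0.008},
    {"tx": -0.02, "ty": 0, "tz": 0, "spin": 0, "claw": 0.008},
    {"tx": -0.02, "ty": 0, "tz": 0, "spin": 0, "claw": 0.008}
  ]
}}

```text
clock: 15.42
eef_pos: [0.6039, -0.0683, 0.0664]
eef_rot: [-179.9, -0.1, 95.5]
ft_force: [-0.8, 10.2, 1.3]
grip_width: 0.0141
gripper_force: 58.5
```

Run:
```python
from h import *
s=telemetry.observe(); T=s["eef_pos"]; print(T,s["eef_rot"],s["ft_force"])
for n in("top","side"):
    N,x,e,P=gun(n,.13,.03,.09,.586,.06,.085,.18,f"pics/{n}5.png"); print(n,N,x,e)
    g=P[(abs(P[:,0]-.6)<.045)&(P[:,1]<.24)&(P[:,1]>-.14)&(P[:,2]>.045)&(P[:,2]<.095)]
    for y in np.r_[np.arange(-.11,-.07,.003),np.arange(.187,.226,.003)]:
        q=g[abs(g[:,1]-y)<.0015]
        if len(q): print(f"{y:.3f} n{len(q)} z {q[:,2].max():.3f} x {q[:,0].min():.3f} {q[:,0].max():.3f}")
    for l in["gun_mid","handle_hub","bush_end"]:
        print(l,[(np.round(r["point"],4).tolist(),round(r["score"],2)) for r in finder.tip_of(n,l)[:1]])
a=cv2.imread("pics/top5.png");b=cv2.imread("pics/side5.png")
# rod strip in side image: intensity along axis by world y
for y in np.arange(.060,-.055,-.004):
    p=proj("side",[.596-.0955*(y-.026),y,.064])[0]; print(f"{y:.3f} {p.round(0)} {cv2.getRectSubPix(b,(3,3),tuple(map(float,p))).mean():.0f}",end=" | ")
r=lambda im,x,y,w,h:cv2.resize(im[y:y+h,x:x+w],(400,450),interpolation=cv2.INTER_CUBIC)
cv2.imwrite("pics/crop5.png",np.hstack([r(a,280,205,60,68),r(b,270,190,80,90)]))
```

```text
[ 0.60386393 -0.06834894  0.06639614] [-1.79940174e+02 -1.40823623e-01  9.55298333e+01] [-0.83870521 10.24524126  1.29474938]
top 867 [ 0.5882 -0.0808  0.0599  0.0031] 0.00098
0.187 n31 z 0.083 x 0.564 0.615
0.190 n27 z 0.083 x 0.563 0.600
0.193 n35 z 0.082 x 0.557 0.600
0.196 n41 z 0.086 x 0.557 0.607
0.199 n33 z 0.085 x 0.557 0.608
0.202 n35 z 0.087 x 0.556 0.608
0.205 n35 z 0.084 x 0.556 0.610
0.208 n29 z 0.086 x 0.556 0.605
0.211 n27 z 0.085 x 0.562 0.605
0.214 n27 z 0.082 x 0.561 0.598
0.217 n25 z 0.082 x 0.560 0.598
0.220 n12 z 0.081 x 0.564 0.600
0.223 n1 z 0.068 x 0.599 0.599
gun_mid [([0.5838, 0.1339, 0.0605], 0.55)]
handle_hub []
bush_end [([0.5966, 0.0355, 0.0605], 0.78)]
side 974 [ 0.5857 -0.0796  0.0599  0.0072] 0.00066
-0.095 n6 z 0.068 x 0.606 0.613
-0.092 n4 z 0.064 x 0.605 0.611
-0.089 n8 z 0.064 x 0.573 0.610
-0.086 n14 z 0.067 x 0.576 0.612
-0.083 n9 z 0.068 x 0.573 0.633
-0.080 n12 z 0.095 x 0.579 0.635
-0.077 n12 z 0.095 x 0.583 0.615
-0.074 n20 z 0.095 x 0.579 0.643
-0.071 n15 z 0.094 x 0.581 0.614
0.187 n36 z 0.082 x 0.560 0.611
0.190 n13 z 0.081 x 0.558 0.589

[... 494 characters left out ...]
97. 253.] 150 | 0.056 [298. 251.] 175 | 0.052 [298. 250.] 185 | 0.048 [299. 248.] 185 | 0.044 [299. 247.] 185 | 0.040 [300. 245.] 184 | 0.036 [300. 244.] 163 | 0.032 [301. 242.] 115 | 0.028 [301. 241.] 102 | 0.024 [302. 239.] 125 | 0.020 [302. 238.] 132 | 0.016 [303. 237.] 133 | 0.012 [303. 235.] 132 | 0.008 [304. 234.] 131 | 0.004 [304. 232.] 131 | -0.000 [305. 231.] 132 | -0.004 [305. 230.] 132 | -0.008 [306. 228.] 131 | -0.012 [306. 227.] 130 | -0.016 [307. 225.] 130 | -0.020 [307. 224.] 129 | -0.024 [308. 223.] 129 | -0.028 [308. 221.] 128 | -0.032 [309. 220.] 128 | -0.036 [309. 219.] 126 | -0.040 [310. 218.] 124 | -0.044 [310. 216.] 118 | -0.048 [311. 215.] 101 | -0.052 [311. 214.] 68 |
```

View pics/crop5.png

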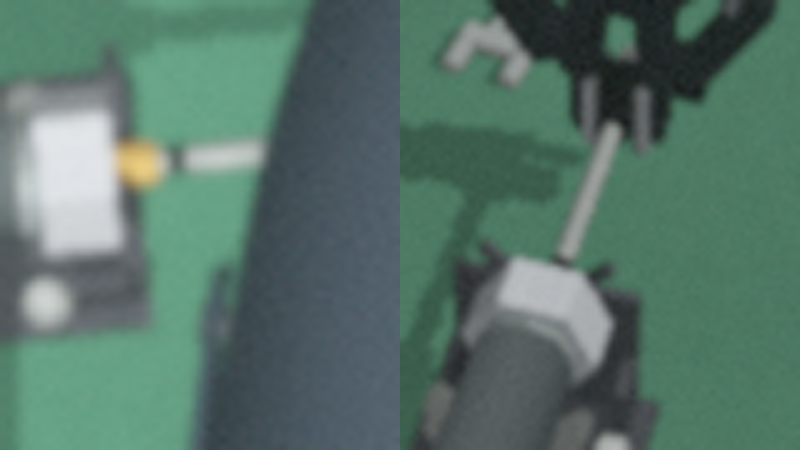

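Run:
```python
from h import *
a=cv2.imread("pics/top5.png")
for y in np.arange(.048,.004,-.0015):
    p=proj("top",[.596-.0955*(y-.026),y,.064])[0]
    print(f"{y:.4f} {p.round(1)}",*[cv2.getRectSubPix(a,(1,1),(float(p[0]),float(p[1]+o)))[0,0].tolist() for o in(-1,0,1)])
```

```text
0.0480 [297.4 229.4] [148, 191, 213] [151, 193, 215] [149, 185, 204]
0.0465 [298.1 229.3] [121, 184, 212] [126, 188, 217] [121, 178, 203]
0.0450 [298.8 229.2] [116, 184, 213] [121, 192, 221] [116, 184, 211]
0.0435 [299.5 229.1] [114, 185, 214] [122, 196, 225] [120, 193, 220]
0.0420 [300.2 229.1] [115, 186, 215] [125, 200, 228] [125, 200, 227]
0.0405 [300.9 229. ] [118, 187, 214] [128, 201, 229] [130, 205, 232]
0.0390 [301.6 228.9] [123, 185, 209] [132, 199, 223] [135, 203, 228]
0.0375 [302.3 228.8] [132, 182, 199] [141, 195, 215] [142, 199, 220]
0.0360 [303.  228.8] [143, 177, 185] [155, 190, 202] [154, 193, 207]
0.0345 [303.7 228.7] [146, 167, 163] [160, 181, 183] [161, 185, 188]
0.0330 [304.4 228.6] [136, 151, 138] [151, 163, 158] [154, 168, 162]
0.0315 [305.1 228.5] [120, 132, 112] [132, 139, 130] [136, 145, 133]
0.0300 [305.8 228.5] [108, 120, 96] [111, 117, 106] [116, 123, 108]
0.0285 [306.5 228.4] [117, 128, 105] [120, 125, 114] [122, 129, 113]
0.0270 [307.2 228.3] [134, 144, 124] [141, 146, 136] [140, 147, 133]
0.0255 [307.9 228.2] [154, 164, 146] [169, 173, 164] [167, 172, 16
[... 266 characters left out ...]
 199, 189]
0.0180 [311.4 227.8] [172, 180, 165] [193, 197, 189] [194, 200, 190]
0.0165 [312.1 227.8] [171, 180, 164] [193, 198, 190] [195, 200, 191]
0.0150 [312.8 227.7] [170, 179, 163] [193, 197, 189] [196, 201, 192]
0.0135 [313.5 227.6] [171, 178, 162] [192, 196, 188] [195, 200, 190]
0.0120 [314.2 227.5] [170, 178, 162] [191, 195, 187] [193, 199, 188]
0.0105 [314.9 227.5] [169, 178, 161] [189, 194, 185] [192, 197, 187]
0.0090 [315.6 227.4] [168, 176, 160] [187, 192, 183] [190, 195, 185]
0.0075 [316.3 227.3] [166, 174, 158] [186, 189, 181] [188, 193, 182]
0.0060 [317.  227.2] [164, 173, 156] [184, 187, 179] [185, 190, 179]
0.0045 [317.7 227.2] [156, 165, 149] [173, 177, 169] [175, 180, 170]
```

```bash
python3 -c "
from h import *
s=telemetry.observe(); print(s['clock'],s['eef_pos'],s['ft_force'],s['gripper_force']); print(order.job_done())"
```

```text
15.825 [ 0.60386743 -0.06835478  0.06640722] [-1.0843351  10.32584518  0.92358412] 58.471718430519104
the job is handed in; nothing more can be done
None
```

The job is handed in: the gun lies in the cradle with its T handle out through the slotted plate. The gripper is still holding the plunger at about 79 mm by image measurement, with the black ring just clear of the brass bush. The interface has not returned a verdict.

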